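# Tap the bearing cup square into the planer's roller housing

## Task

The flanged steel bearing cup has been started a little crooked in the bore of the grey housing. Take the beech drift, which stands on its steel foot, turn it nose down (lay it in the wooden rest and take it again the other way round) and with its nose alone tap the cup's flange alternately on opposite sides, never letting it lean more than 10 degrees, until the flange sits flat on the housing all round; touch the cup with nothing else. Then lay the drift in the rest, let go, and leave the other things on the bench where they are.

Things in the scene. Friction and masses are not known exactly. Their poses are not given: they have to be found in the camera images.
- housing_face (a point): Centre of the bore's mouth in the top face of the fixed grey bearing housing: a square block 104 x 104 mm whose flat top face is 62 mm above the bench, on a plywood foot 160 x 130 x 12 mm (160 along this frame's x). z is up. The bore is 58 mm wide.
- cup_top (a point): Centre of the flat top of the steel bearing cup: a ring with a flange 68 mm outside, 6 mm thick, and an open 40 mm hole, so its top is an annulus from 20 to 34 mm radius; the 55 mm body below is already in the bore. z is the cup's own axis, up. At the start this point stands 15 to 20 mm above the housing face and the cup leans up to 5 degrees; home it is 6 mm above, not leaning.
- cup: The same cup (origin: centre of the flange's underside). It fits tightly and stays where pushed: a press of 8 to 14 N at 27 mm radius sinks that side, the cup pivoting about a line 20 mm beyond the centre on the other side: a 4 mm push leans it 5 degrees and sinks the centre 1.7 mm. Where the flange meets the face it stops and the force climbs steeply. Leaning over 10 degrees it is spoilt.
- drift_mid (a point): Point on the loose drift's axis 52 mm from the foot's end face, 63 mm from the nose's end. 115 mm long, about 0.16 kg: dark steel foot disc 38 mm wide, 8 mm thick; round beech shank 26 mm wide, from 8 to 95 mm; nose tapering over 20 mm to a flat end 18 mm wide. z runs along the axis from foot to nose. It starts standing on its foot, nose up. Balance point about 38 mm from the foot's end.
- drift_nose (a point): Centre of the flat end of the drift's nose; z along the axis, out of the nose.
- rest_mid (a point): Fixed wooden rest: two V-notched posts 6 mm thick, 54 mm wide, at most 64 mm high, their centres 32 mm either side of this point along y, 58 mm free between them, on a board 70 x 76 x 12 mm. This point is midway, on the axis of a 26 mm shank lying in both notches, 60 mm above the bench; y along the shank, z up. With drift_mid here foot and nose hang out beyond the posts, either way round.
- spare: A second, loose bearing cup standing upside down on its flange (68 mm wide, 30 mm high); not needed. Origin at the centre of its underside.
- glue: White glue bottle, 56 mm wide, 150 mm high, upright; not needed. Origin at the centre of its underside.
- hammer: Hammer with a yellow handle lying on the bench, about 260 mm long; not needed.
- tin: Steel tin, 74 mm wide, 90 mm high, upright; not needed. Origin at the centre of its underside.
There are look-alikes about, which are no part of the job. What is shaped like the part that bears rest_mid but pink or purple is not meant.

How it is judged:
On the way, in this order (a step that is already met when the one before it is completed fails the run):
1. the drift's nose presses on the cup's flange (contact force between drift and cup above 2 N and angle between drift_mid's own z axis and vertical above 2.6 rad), for 0.02 s.
2. the cup is home: flange flat on the housing all round (z of cup_top in the frame of housing_face below 0.008 m and angle between cup_top's own z axis and vertical below 0.04 rad), for 0.1 s.
At the end, for the whole second after the job is handed in: The cup's flange is within 2 mm of the housing face at its centre and leans less than 0.04 rad (2.3 degrees); the drift lies still in both notches of the rest, its middle within 20 mm of the rest's middle and in line within 0.12 rad (7 degrees), either way round, let go (all of step 2 and distance between drift_mid and rest_mid below 0.02 m and angle between the z axis of drift_mid and the y axis of rest_mid, either way round below 0.12 rad and linear speed of drift below 0.02 m/s); the robot touches nothing.
It fails at once if the cup cocked: leaning more than 0.175 rad (10 degrees) (angle between cup_top's own z axis and vertical above 0.175 rad).
It fails at once if the cup pressed with the drift not nose down (contact force between drift and cup above 1 N and angle between drift_mid's own z axis and vertical below 2 rad).
It fails at once if the cup touched with the fingers or arm (contact force between any of the fingers, the arm and cup above 1 N).
It fails at once if a bystander (spare cup, glue, hammer or tin) moved more than 40 mm (distance of any of spare, glue, hammer, tin from where it was at the start of the episode above 0.04 m).
It also fails if it takes over 72 s, if anything falls off the work surface, if the arm or the gripper's body presses on something with over 40 N, if the wrist force passes 120 N, or if a joint passes its speed limit or range.

## Robot

A 7-joint arm with a two-finger parallel gripper is mounted at the origin on the work surface. World frame = base frame: x ahead of the robot, y to its left, z up, the work surface at z = 0. Lengths are in m, angles in rad, forces in N, time in s.
With the tool pointing down it reaches from about 0.425 to 0.8 m from the base axis. Payload 8.3 kg.
Tool frame: the origin (TCP) lies midway between the tips of the shut fingers; the grasp point (between the pads) lies 19 mm behind it; z points along the fingers, y is the line along which they close (so a half turn about z gives the same grasp; the last joint's range is limited). The gripper opens to 85 mm and grips with 20 to 120 N. Pads are 22 mm wide; open, the fingers measure 114 mm over their backs; the gripper's body (76 mm by 85 mm) begins 54 mm behind the grasp point. The pads swing forward as they close: fully open they stand 13 mm farther back than shut.
Start: joints at [-1.369, 0.383, 0.016, 1.37, -0.006, 1.388, -0.046], TCP at [0.164, 0.603, 0.231] pointing down, gripper open.
Joint ranges: [-2.95, 2.95], [-0.25, 2.06], [-1.52, 1.56], [0.18, 2.33], [-1.44, 4.58], [0.02, 2.06], [-3.01, 3.01]. Speed limits (rad/s): [2.39, 2.39, 3.01, 3.01, 3.14, 3.14, 3.14].

## Interface

Orientations are given as a 3x3 rotation matrix whose columns are the frame's x, y, z axes.
In Python, from rig import env gives the robot as it stands. The module is installed in compiled form; this text tells all that it offers.
- The arm moves only by the tool drive_tool, never from a script. Its arguments are lists of equal length, an entry for each row: "travel": the shift along the world's x, y, z in cm, a list of three; "twist": the turn, a rotation vector about the world's x, y, z in rad, a list of three; "gripper": the finger opening in cm, from 0 to 8.54. A call has 1 to 5 rows; each row shifts and turns the commanded pose from where the row before left it; what a row does not reach is not made up. A row lasts 1/10 s, in which the tool goes at most 50 mm and 8.59 degrees, less where a joint would pass 70% of its speed; a pose out of reach is approached as far as the arm can. A call is refused whole if a number of a shift passes 5 or a number of a turn 0.15, either way. A call with a gripper value outside its range is refused whole. The fingers move at their own pace and stop on an object; "force" is the grip in N (left out, the last holds). Time passes only in rows, so rows that do not move let the fingers close. It gives the time, the measured TCP pose, the force, the opening and the grip force at its end, in the units of the state.
- env.read_state(): the state, without advancing time (a new reading comes with each control period).
- env.get_image(name): name is "scene" or "top"; returns a dict with "frame" (420x560x3 uint8, red, green, blue), "depth" (420x560 float32, m along the optical axis (not along the pixel's ray), 0 where there is no reading), "mtx" (3x3 intrinsics, pixels), "T" (4x4, takes a point from camera to world coordinates). Camera axes: x right, y down, z forward; pixel columns grow to the right and rows downward; lengths in m; the calibration is good to about 2 mm. A picture is of the moment at which its call begins.
- env.hand_in(): hands the job in; it is judged then, once.
The state is a dict: "t": time; "joint_pos": joint angles; "joint_vel": joint speeds; "joint_torque": joint torques, N m; "eef_pos": TCP position; "tcp_rot": TCP orientation; "force": force on the tool from outside, world axes, zero at the start; "ft_torque": the same for the moment, N m; "finger_gap": finger opening in m; "grip_force": force on a finger pad.
Only numpy, scipy, OpenCV 4.12 (cv2) and the standard library are available. Lean on these libraries where they do the work, as an engineer would, in place of code of your own. Each camera call takes 0.05 s, during which the arm holds its last target. There are 200 camera calls.

## Working session

There is one attempt and no reset: what is moved stays moved. The work goes in short steps, Python scripts to look and compute and a tool call to move; the robot and the scene stay as the last step left them, time stands still between calls to the robot, and variables do not carry over. Pictures are saved under pics/ and viewed, at most 10 in all, crops included, and the job is handed in when it is done.

Besides the shell and the picture viewer there is one more tool, called after ">>>" as name(argument=value, ...) on one line, values as JSON. drive_tool: Moves the arm, as the interface text tells. Its arguments: {"type":"object","properties":{"travel":{"type":"array","items":{"type":"array","items":{"type":"number"}}},"twist":{"type":"array","items":{"type":"array","items":{"type":"number"}}},"gripper":{"type":"array","items":{"type":"number"}},"force":{"type":"number"}},"required":["travel","twist","gripper"]}

```bash
mkdir -p pics; cat > h.py <<'E'
import numpy as np, cv2
from rig import env
def grab(n):
    d=env.get_image(n); return d
def cloud(d):
    z=d["depth"];K=d["mtx"];v,u=np.mgrid[:z.shape[0],:z.shape[1]]
    P=np.stack([(u-K[0,2])/K[0,0]*z,(v-K[1,2])/K[1,1]*z,z],-1)
    return P@d["T"][:3,:3].T+d["T"][:3,3]
def ray(d,u,v,h):
    r=d["T"][:3,:3]@np.linalg.solve(d["mtx"],[u,v,1.]);o=d["T"][:3,3]
    return o+r*(h-o[2])/r[2]
def save(n,im): cv2.imwrite("pics/"+n,im[:,:,::-1])
E
python3 - <<'E'
from h import *
import pickle
D={n:grab(n) for n in("scene","top")}
pickle.dump(D,open("d0.pkl","wb"))
for n in D: save(n+"0.png",D[n]["frame"]);print(D[n]["T"].round(3),D[n]["mtx"])
s=env.read_state();print(s["t"],s["eef_pos"],s["tcp_rot"],s["force"])
E
```

```text
[[ 0.709  0.536 -0.458  1.179]
 [ 0.705 -0.523  0.478 -0.734]
 [ 0.016 -0.662 -0.749  1.181]
 [ 0.     0.     0.     1.   ]] [[509.14992374   0.         279.71943718]
 [  0.         509.14992374 213.46758481]
 [  0.           0.           1.        ]]
[[ 0.084 -0.972  0.219  0.337]
 [-0.996 -0.083  0.013 -0.064]
 [ 0.006 -0.219 -0.976  0.951]
 [ 0.     0.     0.     1.   ]] [[395.39666146   0.         289.86256628]
 [  0.         395.39666146 211.27695337]
 [  0.           0.           1.        ]]
0.1 [0.16340864 0.60280624 0.23038924] [[-9.65171292e-01  2.61618384e-01 -4.45870276e-04]
 [ 2.61618764e-01  9.65169849e-01 -1.66867733e-03]
 [-6.21611823e-06 -1.72720748e-03 -9.99998508e-01]] [-0.00827515 -0.38673389  0.08479956]
```

View pics/scene0.png

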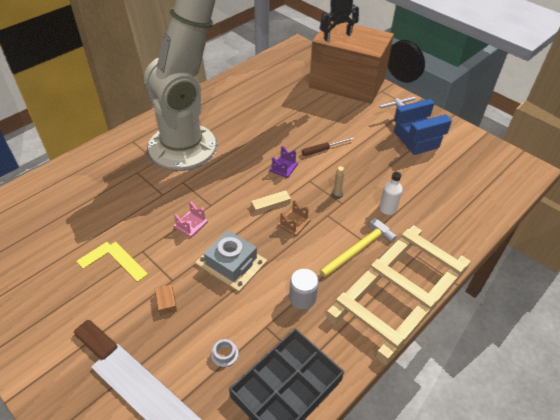

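View pics/top0.png

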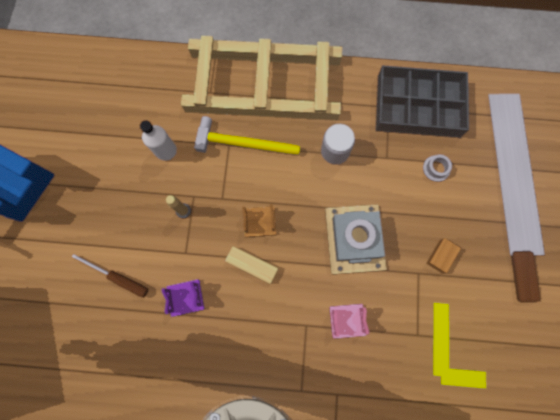

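The scene view shows the robot at top left. The drift stands at scene (338,183), top (177,207). The cup is in its housing at scene (231,250), top (360,236).
Candidates for the rest:
- brown wooden rest: scene (294,220), top (260,221)
- pink: scene (190,220), top (349,321)
- purple: scene (285,163), top (184,298)

Candidates for the drift:
- upright drift: top (177,207)
- beech block: top (252,265)
- screwdriver: top (110,275)

I choose the brown rest and the upright drift. Next I'll measure both and check them in one close crop.

```bash
cat > m.py <<'E'
from h import *
import pickle
D=pickle.load(open("d0.pkl","rb"))
# crop
t=D["top"]["frame"];s=D["scene"]["frame"]
a=cv2.resize(t[170:270,150:400],(750,300),interpolation=3)
b=cv2.resize(s[150:300,190:360],(340,300),interpolation=3);c=cv2.resize(s[150:250,260:373],(340,300),interpolation=3)
im=np.zeros((600,750,3),np.uint8);im[:300]=a;im[300:,:340]=b;im[300:,350:690]=c
save("crop.png",im)
C={n:cloud(D[n]) for n in D}
def reg(n,u,v,r,lo,hi):
    P=C[n][v-r:v+r,u-r:u+r].reshape(-1,3);return P[(P[:,2]>lo)&(P[:,2]<hi)]
for n,(u,v) in dict(top=(177,207),scene=(338,183)).items():
    for lo,hi in((.015,.03),(.03,.06),(.06,.09),(.1,.13)):
        P=reg(n,u,v,30,lo,hi)
        print(n,"drift",lo,len(P),P.mean(0).round(4) if len(P) else 0,P.min(0).round(3) if len(P) else 0,P.max(0).round(3) if len(P) else 0)
for n,(u,v) in dict(top=(360,236),scene=(231,250)).items():
    for lo,hi in((.055,.066),(.07,.095)):
        P=reg(n,u,v,40,lo,hi);(c,w,an)=cv2.minAreaRect(P[:,:2].astype(np.float32)*1000)
        print(n,"house",lo,len(P),P.mean(0).round(4),np.round(c,1),np.round(w,1),an)
        if lo>.06:
            A=np.c_[P[:,:2]-P[:,:2].mean(0),np.ones(len(P))];q=np.linalg.lstsq(A,P[:,2],rcond=None)[0];print("plane",q,'resid',np.std(A@q-P[:,2]))
for n,(u,v) in dict(top=(260,221),scene=(294,220)).items():
    for lo,hi in((.008,.018),(.04,.075)):
        P=reg(n,u,v,24,lo,hi);(c,w,an)=cv2.minAreaRect(P[:,:2].astype(np.float32)*1000)
        print(n,"rest",lo,len(P),P.mean(0).round(4),P[:,2].max(),np.round(c,1),np.round(w,1),an)
E
python3 m.py
```

```text
top drift 0.015 21 [0.5231 0.2028 0.0229] [0.516 0.198 0.015] [0.536 0.218 0.029]
top drift 0.03 50 [0.5229 0.2028 0.0455] [0.516 0.198 0.03 ] [0.537 0.214 0.06 ]
top drift 0.06 53 [0.5231 0.203  0.075 ] [0.515 0.198 0.06 ] [0.539 0.218 0.09 ]
top drift 0.1 97 [0.5269 0.2085 0.112 ] [0.516 0.2   0.1  ] [0.54  0.219 0.118]
scene drift 0.015 32 [0.5136 0.2104 0.0216] [0.338 0.194 0.015] [0.539 0.281 0.03 ]
scene drift 0.03 59 [0.5307 0.1996 0.0468] [0.517 0.059 0.03 ] [0.539 0.219 0.06 ]
scene drift 0.06 54 [0.5298 0.2024 0.0757] [0.515 0.196 0.06 ] [0.538 0.218 0.09 ]
scene drift 0.1 48 [0.5273 0.2064 0.1102] [0.516 0.195 0.1  ] [0.537 0.22  0.119]
top house 0.055 1343 [ 0.4924 -0.2099  0.063 ] [ 494.8 -211.6] [104.2 104.6] 8.973833084106445
top house 0.07 481 [ 0.4948 -0.2113  0.0802] [ 495.1 -211. ] [66.3 64.6] 2.685803174972534
plane [-0.02900318 -0.03976166  0.08022958] resid 0.0021461326218107733
scene house 0.055 831 [ 0.4981 -0.2183  0.061 ] [ 436.6 -217.4] [223.9 113.4] 4.6900105476379395
scene house 0.07 286 [ 0.4927 -0.2136  0.0782] [ 492.7 -213.2] [65.7 68.3] 64.33541107177734
plane [ 0.00245537 -0.06307902  0.07821915] resid 0.0026620555554735257
top rest 0.008 742 [0.5155 0.021  0.0131] 0.017968074514638 [517.1  21.4] [70. 75.] 8.852141380310059
top rest 0.04 142 [0.5162 0.0238 0.0543] 0.06677815647504837 [516.1  21.8] [54.6 69.9] 9.197847366333008
scene rest 0.008 321 [0.5024 0.0281 0.0127] 0.017920521470832007 [482.5  26.6] [ 91.1 158.8] 80.39026641845703
scene rest 0.04 151 [0.5138 0.0198 0.0506] 0.06501261904465605 [514.8  21.1] [57.  75.3] 11.90943431854248
```

View pics/crop.png

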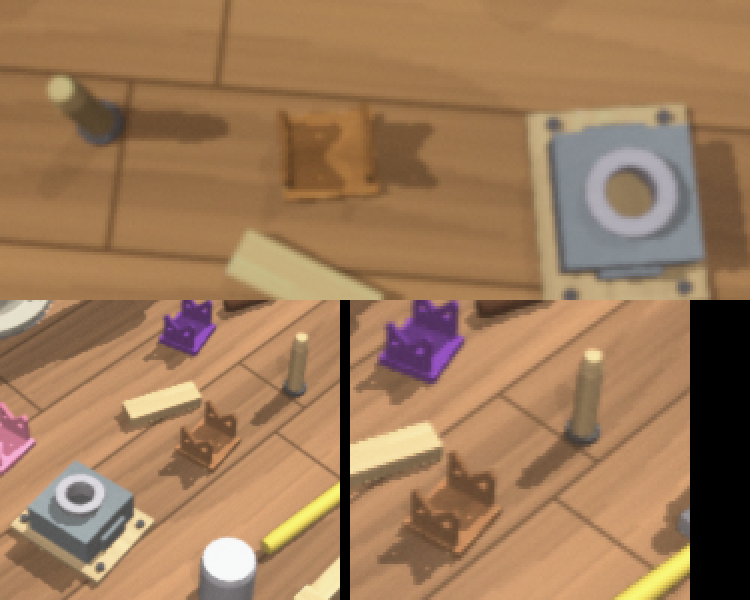

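The crop confirms the upright beech drift on its dark foot at top (177,207). It also shows the brown rest at top (260,221) and the cup in the housing at top (360,236). I'll grasp the drift with the tool tilted 45° in the rest's long plane.

```bash
cat > p.py <<'E'
import sys
from h import *
from scipy.spatial.transform import Rotation as Ro
YAW=np.radians(8.9);E=np.array([np.cos(YAW),np.sin(YAW),0]);U=np.array([-np.sin(YAW),np.cos(YAW),0])
REST=np.array([.5165,.0215,.060]);DRIFT=np.array([.5275,.208,0])
def R(t):
    t=np.radians(t);a=np.sin(t)*U-np.cos(t)*np.array([0,0,1.]);return np.c_[np.cross(E,a),E,a]
def plan(G,t,back=0):
    """grasp point G, tilt t (deg), standoff back along the tool"""
    s=env.read_state();Rt=R(t);P=np.array(G)+(.019-back)*Rt[:,2]
    d=(P-s["eef_pos"])*100;w=Ro.from_matrix(Rt@np.array(s["tcp_rot"]).T).as_rotvec()
    print("t",round(s["t"],2),"travel cm",d.round(2),"twist",w.round(3),"target",P.round(3),"rows",max(abs(d).max()/5,np.linalg.norm(w)/.15).round(1))
def st():
    s=env.read_state();print("t",round(s["t"],2),"p",np.round(s["eef_pos"],4),"F",np.round(s["force"],1),"gap",s["finger_gap"],"grip",s["grip_force"],"q",np.round(s["joint_pos"],2))
E
python3 - <<'E'
from p import *
st()
plan(DRIFT+[0,0,.057],45,.09)
E
```

```text
t 0.1 p [0.1634 0.6028 0.2304] F [-0.  -0.4  0.1] gap 0.0853699668163153 grip 0.0 q [-1.37  0.38  0.02  1.37 -0.01  1.39 -0.05]
t 0.1 travel cm [ 37.19 -44.44 -12.32] twist [ 0.618  0.552 -1.089] target [0.535 0.158 0.107] rows 9.1
```

>>> drive_tool(travel=[[3.1, -3.7, 0], [3.1, -3.7, 0], [3.1, -3.7, 0], [3.1, -3.7, 0], [3.1, -3.7, 0]], twist=[[0.0515, 0.046, -0.091], [0.0515, 0.046, -0.091], [0.0515, 0.046, -0.091], [0.0515, 0.046, -0.091], [0.0515, 0.046, -0.091]], gripper=[8.5, 8.5, 8.5, 8.5, 8.5])

```text
t: 0.6
eef_pos: [0.3197, 0.4164, 0.2315]
tcp_rot: [[-0.72, 0.675, -0.16], [0.617, 0.728, 0.298], [0.318, 0.116, -0.941]]
force: [1.0, 0.3, 0.1]
finger_gap: 0.0848
grip_force: 0.0
```

>>> drive_tool(travel=[[3.1, -3.7, 0], [3.1, -3.7, 0], [3.1, -3.7, 0], [3.1, -3.7, 0], [3.1, -3.7, 0]], twist=[[0.0515, 0.046, -0.091], [0.0515, 0.046, -0.091], [0.0515, 0.046, -0.091], [0.0515, 0.046, -0.091], [0.0515, 0.046, -0.091]], gripper=[8.5, 8.5, 8.5, 8.5, 8.5])

```text
t: 1.1
eef_pos: [0.4746, 0.2315, 0.2316]
tcp_rot: [[-0.295, 0.943, -0.154], [0.73, 0.327, 0.6], [0.617, 0.065, -0.785]]
force: [1.1, 0.5, -1.1]
finger_gap: 0.0849
grip_force: 0.0
```

>>> drive_tool(travel=[[3.1, -3.7, 0], [3.1, -3.7, 0], [0, 0, 0]], twist=[[0.0515, 0.046, -0.091], [0.0515, 0.046, -0.091], [0, 0, 0]], gripper=[8.5, 8.5, 8.5])

```text
t: 1.4
eef_pos: [0.5386, 0.1505, 0.228]
tcp_rot: [[-0.092, 0.991, -0.099], [0.703, 0.135, 0.698], [0.705, -0.006, -0.709]]
force: [0.8, -0.7, -0.4]
finger_gap: 0.0847
grip_force: 0.0
```

```bash
python3 - <<'E'
from p import *
st()
plan(DRIFT+[0,0,.057],45,.09)
E
```

```text
t 1.4 p [0.5386 0.1505 0.228 ] F [ 0.8 -0.7 -0.4] gap 0.08474319220293079 grip 0.0 q [-0.33  0.41  0.57  1.66 -0.93  1.56  0.6 ]
t 1.4 travel cm [ -0.33   0.79 -12.08] twist [ 0.004 -0.005  0.02 ] target [0.535 0.158 0.107] rows 2.4
```

>>> drive_tool(travel=[[-0.2, 0.4, -4], [-0.1, 0.4, -4], [0, 0, -4.1], [0, 0, 0]], twist=[[0, 0, 0.01], [0, 0, 0.01], [0, 0, 0], [0, 0, 0]], gripper=[6.5, 6.5, 6.5, 6.5])

```text
t: 1.8
eef_pos: [0.529, 0.1676, 0.1048]
tcp_rot: [[-0.114, 0.985, -0.129], [0.698, 0.171, 0.696], [0.707, -0.011, -0.707]]
force: [-0.3, 0.3, -0.7]
finger_gap: 0.0652
grip_force: 0.0
```

>>> drive_tool(travel=[[-0.25, 1.57, -1.59], [-0.25, 1.57, -1.59], [-0.24, 1.57, -1.59], [-0.24, 1.57, -1.59], [0, 0, 0]], twist=[[0, 0, 0], [0, 0, 0], [0, 0, 0], [0, 0, 0], [0, 0, 0]], gripper=[6.5, 6.5, 6.5, 6.5, 6.5])

```text
t: 2.3
eef_pos: [0.5214, 0.2327, 0.0471]
tcp_rot: [[-0.122, 0.985, -0.125], [0.695, 0.175, 0.697], [0.708, -0.002, -0.706]]
force: [-0.5, 0.2, -0.5]
finger_gap: 0.0645
grip_force: 0.0
```

```bash
python3 - <<'E'
from p import *
st()
plan(DRIFT+[0,0,.057],45,0)
d=grab("scene");e=grab("top")
im=np.hstack([cv2.resize(d["frame"][110:250,250:390],(400,400)),cv2.resize(e["frame"][140:280,110:250],(400,400))]);save("g1.png",im)
E
```

```text
t 2.3 p [0.5214 0.2327 0.0471] F [-0.5  0.2 -0.5] gap 0.06450193419861738 grip 0.0 q [-0.38  0.62  0.45  1.82 -1.1   1.28  0.84]
t 2.3 travel cm [ 0.4  -1.14 -0.35] twist [-0.002 -0.002 -0.02 ] target [0.525 0.221 0.044] rows 0.2
```

View pics/g1.png

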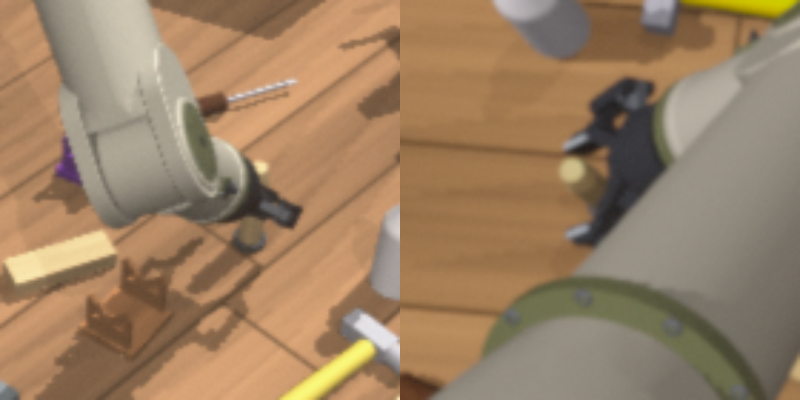

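The right crop shows the drift at (580,175) standing between the open fingers, with the tool about 1 cm too far along y. I'll correct that and then grip.

>>> drive_tool(travel=[[0.4, -1.1, -0.3], [0, 0, 0]], twist=[[0, 0, 0], [0, 0, 0]], gripper=[6.5, 6.5])

```text
t: 2.6
eef_pos: [0.5287, 0.2156, 0.0444]
tcp_rot: [[-0.119, 0.986, -0.117], [0.699, 0.167, 0.696], [0.705, 0.002, -0.709]]
force: [0.2, -0.7, -0.0]
finger_gap: 0.0651
grip_force: 0.0
```

>>> drive_tool(travel=[[0, 0, 0], [0, 0, 0], [0, 0, 0], [0, 0, 0], [0, 0, 0]], twist=[[0, 0, 0], [0, 0, 0], [0, 0, 0], [0, 0, 0], [0, 0, 0]], gripper=[2.0, 2.0, 2.0, 2.0, 2.0], force=70)

```text
t: 3.1
eef_pos: [0.5269, 0.2191, 0.0441]
tcp_rot: [[-0.121, 0.985, -0.121], [0.697, 0.171, 0.697], [0.707, 0.0, -0.707]]
force: [0.5, -1.7, 4.5]
finger_gap: 0.0239
grip_force: 68.7
```

>>> drive_tool(travel=[[0, 0, 0], [0, 0, 0], [0, 0, 2], [0, 0, 3], [0, 0, 3]], twist=[[0, 0, 0], [0, 0, 0], [0, 0, 0], [0, 0, 0], [0, 0, 0]], gripper=[2.0, 2.0, 2.0, 2.0, 2.0])

```text
t: 3.6
eef_pos: [0.5259, 0.219, 0.1233]
tcp_rot: [[-0.119, 0.985, -0.123], [0.698, 0.171, 0.696], [0.707, -0.003, -0.708]]
force: [0.9, -0.2, -0.7]
finger_gap: 0.0238
grip_force: 68.8
```

>>> drive_tool(travel=[[0, 0, 3], [0, 0, 4], [0, 0, 0]], twist=[[0, 0, 0], [0, 0, 0], [0, 0, 0]], gripper=[2.0, 2.0, 2.0])

```text
t: 3.9
eef_pos: [0.5289, 0.219, 0.1986]
tcp_rot: [[-0.126, 0.985, -0.115], [0.696, 0.171, 0.698], [0.707, 0.008, -0.707]]
force: [0.4, -0.4, -1.5]
finger_gap: 0.024
grip_force: 68.9
```

```bash
python3 - <<'E'
from p import *
st()
plan(REST+.005*U+[0,0,.08],-45,0)
E
```

```text
t 3.9 p [0.5289 0.219  0.1986] F [ 0.4 -0.4 -1.5] gap 0.023951244267539685 grip 68.89278531074524 q [-0.42  0.41  0.53  1.72 -0.96  1.45  0.6 ]
t 3.9 travel cm [ -1.11 -20.59  -7.2 ] twist [-1.551 -0.25  -0.019] target [0.518 0.013 0.127] rows 10.5
```

>>> drive_tool(travel=[[-0.1, -1.72, 0], [-0.1, -1.72, 0], [-0.1, -1.72, 0], [-0.1, -1.72, 0], [-0.1, -1.72, 0]], twist=[[-0.129, -0.021, -0.0016], [-0.129, -0.021, -0.0016], [-0.129, -0.021, -0.0016], [-0.129, -0.021, -0.0016], [-0.129, -0.021, -0.0016]], gripper=[2.0, 2.0, 2.0, 2.0, 2.0])

```text
t: 4.4
eef_pos: [0.5218, 0.1322, 0.1936]
tcp_rot: [[-0.159, 0.987, -0.023], [0.979, 0.161, 0.124], [0.126, -0.003, -0.992]]
force: [-0.5, 0.1, -2.2]
finger_gap: 0.0238
grip_force: 68.8
```

>>> drive_tool(travel=[[-0.1, -1.72, 0], [-0.1, -1.72, 0], [-0.1, -1.72, 0], [-0.1, -1.72, 0], [-0.1, -1.72, 0]], twist=[[-0.129, -0.021, -0.0016], [-0.129, -0.021, -0.0016], [-0.129, -0.021, -0.0016], [-0.129, -0.021, -0.0016], [-0.129, -0.021, -0.0016]], gripper=[2.0, 2.0, 2.0, 2.0, 2.0])

```text
t: 4.9
eef_pos: [0.5167, 0.0472, 0.1936]
tcp_rot: [[-0.133, 0.988, 0.077], [0.855, 0.153, -0.496], [-0.502, -0.0, -0.865]]
force: [-0.6, -0.8, -2.2]
finger_gap: 0.0238
grip_force: 68.8
```

>>> drive_tool(travel=[[-0.1, -1.72, 0], [-0.1, -1.72, 0], [0, 0, 0], [0, 0, 0]], twist=[[-0.129, -0.021, -0.0016], [-0.129, -0.021, -0.0016], [0, 0, 0], [0, 0, 0]], gripper=[2.0, 2.0, 2.0, 2.0])

```text
t: 5.3
eef_pos: [0.5144, 0.0133, 0.1928]
tcp_rot: [[-0.106, 0.989, 0.105], [0.702, 0.15, -0.696], [-0.704, -0.0, -0.71]]
force: [0.7, 0.3, -1.4]
finger_gap: 0.024
grip_force: 68.8
```

```bash
python3 - <<'E'
from p import *
st()
plan(REST+.005*U+[0,0,.04],-45,0)
d=grab("scene");e=grab("top")
im=np.hstack([cv2.resize(d["frame"][120:280,210:370],(400,400)),cv2.resize(e["frame"][140:300,160:320],(400,400))]);save("g2.png",im)
E
```

```text
t 5.3 p [0.5144 0.0133 0.1928] F [ 0.7  0.3 -1.4] gap 0.023966477944303642 grip 68.80120396614075 q [-1.14  0.39  0.72  1.8   0.51  1.32 -0.48]
t 5.3 travel cm [  0.34  -0.02 -10.62] twist [-0.005 -0.001  0.005] target [0.518 0.013 0.087] rows 2.1
```

View pics/g2.png

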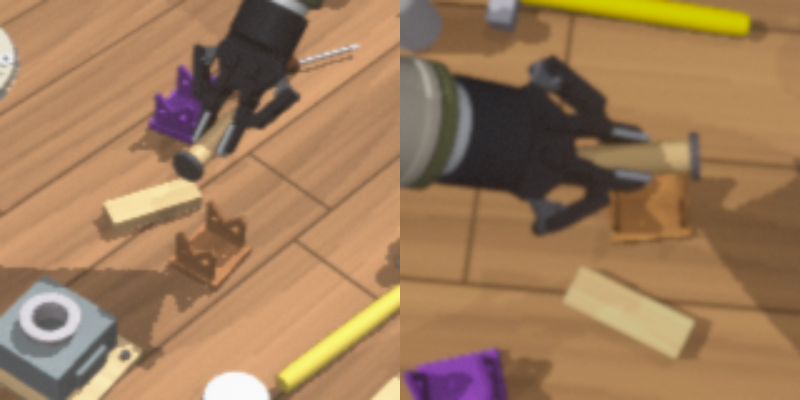

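The drift is held level with its foot toward −y, at right crop (693,157). I'll measure how it sits in the grip.

```bash
cat > foot.py <<'E'
from p import *
s=env.read_state();G=np.array(s["eef_pos"])-.019*np.array(s["tcp_rot"])[:,2]
for n in("top","scene"):
    P=cloud(grab(n)).reshape(-1,3)-G
    b=np.c_[P@E,P@U,P[:,2]]
    b=b[(abs(b[:,0])<.025)&(b[:,1]<-.02)&(b[:,1]>-.12)&(abs(b[:,2])<.03)]
    for lo in np.arange(-.075,-.02,.006):
        q=b[(b[:,1]>=lo)&(b[:,1]<lo+.006)]
        if len(q)>2: print(n,round(lo*1000),len(q),(q.min(0)*1000).round(),(q.max(0)*1000).round())
E
python3 foot.py
```

```text
top -63 8 [ -9. -58.  11.] [  5. -57.  14.]
top -57 59 [-18. -57.  -5.] [ 16. -51.  15.]
top -51 45 [-18. -51.  -3.] [ 16. -45.  14.]
top -45 42 [-13. -45.  -6.] [ 12. -39.   9.]
top -39 43 [-13. -39.  -7.] [ 12. -33.  10.]
top -33 40 [-13. -33.  -6.] [ 10. -27.   8.]
top -27 43 [-13. -27.  -4.] [ 11. -21.   9.]
top -21 6 [-10. -21.   3.] [ -1. -20.   8.]
scene -63 67 [-18. -62. -24.] [ 17. -57.  14.]
scene -57 46 [-20. -57. -24.] [ 16. -52.  13.]
scene -51 6 [-11. -51.  -4.] [ 13. -47.   8.]
scene -45 17 [ -8. -45.  -9.] [ 10. -39.   8.]
scene -39 19 [-15. -39.  -8.] [ 12. -33.   8.]
scene -33 16 [-15. -33.  -8.] [ 11. -27.   8.]
scene -27 20 [-14. -27. -10.] [ 15. -21.   9.]
```

>>> drive_tool(travel=[[0.3, 0, -3], [0, 0, -3], [0, 0, -3], [0, 0, -2], [0, 0, -1.5]], twist=[[0, 0, 0], [0, 0, 0], [0, 0, 0], [0, 0, 0], [0, 0, 0]], gripper=[2.0, 2.0, 2.0, 2.0, 2.0])

```text
t: 6.0
eef_pos: [0.5179, 0.0124, 0.0678]
tcp_rot: [[-0.103, 0.989, 0.105], [0.702, 0.147, -0.696], [-0.704, 0.002, -0.71]]
force: [0.5, -0.1, -1.4]
finger_gap: 0.0241
grip_force: 68.9
```

>>> drive_tool(travel=[[0, 0, -0.5], [0, 0, -0.5], [0, 0, 0], [0, 0, 0]], twist=[[0, 0, 0], [0, 0, 0], [0, 0, 0], [0, 0, 0]], gripper=[2.0, 2.0, 2.0, 2.0])

```text
t: 6.4
eef_pos: [0.5182, 0.0128, 0.0594]
tcp_rot: [[-0.103, 0.989, 0.107], [0.702, 0.148, -0.697], [-0.705, 0.003, -0.709]]
force: [0.2, 0.1, -1.1]
finger_gap: 0.0239
grip_force: 68.9
```

```bash
python3 - <<'E'
from p import *
st()
plan(REST+.005*U+[0,0,.0045],-45,0)
E
```

```text
t 6.4 p [0.5182 0.0128 0.0594] F [ 0.2  0.1 -1.1] gap 0.023945805806354414 grip 68.87351632118225 q [-1.07  0.61  0.65  1.88  0.44  1.07 -0.59]
t 6.4 travel cm [-0.04  0.04 -0.83] twist [-0.003  0.003  0.006] target [0.518 0.013 0.051] rows 0.2
```

>>> drive_tool(travel=[[0, 0, -0.3], [0, 0, -0.2], [0, 0, -0.2], [0, 0, 0]], twist=[[0, 0, 0], [0, 0, 0], [0, 0, 0], [0, 0, 0]], gripper=[2.0, 2.0, 2.0, 2.0])

```text
t: 6.8
eef_pos: [0.5183, 0.0127, 0.053]
tcp_rot: [[-0.103, 0.989, 0.107], [0.7, 0.149, -0.698], [-0.706, 0.003, -0.708]]
force: [-3.8, 3.2, 11.9]
finger_gap: 0.0239
grip_force: 70.5
```

>>> drive_tool(travel=[[0, 0, -0.15], [0, 0, 0]], twist=[[0, 0, 0], [0, 0, 0]], gripper=[2.0, 2.0])

```text
t: 7.0
eef_pos: [0.5184, 0.0127, 0.0528]
tcp_rot: [[-0.103, 0.989, 0.107], [0.7, 0.148, -0.699], [-0.707, 0.003, -0.707]]
force: [-10.0, 7.4, 26.0]
finger_gap: 0.0239
grip_force: 72.1
```

>>> drive_tool(travel=[[-0.1, 0, 0.2], [0, 0, 0], [0, 0, 0], [0, 0, 0], [0, 0, 0]], twist=[[0, 0, 0], [0, 0, 0], [0, 0, 0], [0, 0, 0], [0, 0, 0]], gripper=[2.0, 3.5, 6.5, 6.5, 6.5])

```text
t: 7.5
eef_pos: [0.5165, 0.0124, 0.0519]
tcp_rot: [[-0.104, 0.989, 0.106], [0.701, 0.148, -0.698], [-0.706, 0.002, -0.709]]
force: [-0.5, 0.1, -0.4]
finger_gap: 0.0648
grip_force: 0.0
```

>>> drive_tool(travel=[[-0.2, 1.5, 1.5], [-0.3, 2.5, 2.5], [-0.4, 2.5, 2.5], [-0.3, 2, 3], [0, 0, 0]], twist=[[0, 0, 0], [0, 0, 0], [0, 0, 0], [0, 0, 0], [0, 0, 0]], gripper=[6.5, 6.5, 6.5, 6.5, 6.5])

```text
t: 8.0
eef_pos: [0.5063, 0.1019, 0.1497]
tcp_rot: [[-0.104, 0.988, 0.112], [0.704, 0.153, -0.694], [-0.703, 0.007, -0.712]]
force: [0.1, -0.6, 0.3]
finger_gap: 0.065
grip_force: 0.0
```

```bash
python3 - <<'E'
from p import *
st()
plan(REST-.004*U+[0,0,.003],45,.1)
P=cloud(grab("scene")).reshape(-1,3)-REST
b=np.c_[P@E,P@U,P[:,2]]*1000
b=b[(abs(b[:,0])<25)&(abs(b[:,1])<75)&(b[:,2]>-22)&(b[:,2]<30)]
for lo in range(-66,70,6):
    q=b[(b[:,1]>=lo)&(b[:,1]<lo+6)]
    if len(q)>2: print(lo,len(q),q.min(0).round(),q.max(0).round())
E
```

```text
t 8.0 p [0.5063 0.1019 0.1497] F [ 0.1 -0.6  0.3] gap 0.06498187548298102 grip 0.0 q [-1.19  0.52  0.64  1.73  0.41  1.34 -0.58]
t 8.0 travel cm [  1.97 -14.1   -2.95] twist [1.545 0.246 0.007] target [ 0.526 -0.039  0.12 ] rows 10.4
-60 13 [-16. -57. -15.] [ 11. -54.  14.]
-54 74 [-20. -54. -18.] [ 17. -49.  25.]
-48 13 [-19. -48.   1.] [ 16. -43.  19.]
-42 17 [-11. -40. -20.] [ 24. -36.  17.]
-36 36 [-25. -35. -22.] [ 25. -30.  14.]
-30 20 [-22. -30. -22.] [ 22. -25.  16.]
-24 12 [-11. -24.  -1.] [ 10. -19.  13.]
-18 17 [ -8. -18.  -1.] [ 10. -12.  16.]
-12 16 [-14. -12.  -2.] [10. -6. 13.]
-6 15 [-10.  -5.  -0.] [11. -1. 18.]
0 12 [-8.  0.  1.] [11.  6. 14.]
6 14 [-9.  6. -2.] [10. 11. 15.]
12 14 [-10.  12.  -1.] [ 8. 18. 17.]
18 16 [-14.  19.  -9.] [10. 24. 12.]
24 28 [-21.  24. -16.] [24. 30. 16.]
30 35 [-25.  30. -22.] [24. 36. 16.]
36 15 [-11.  36.  -5.] [10. 42. 15.]
42 11 [-15.  42.  -2.] [ 8. 47. 14.]
48 10 [-6. 48. -3.] [ 9. 53. 12.]
54 9 [-13.  55.   1.] [ 6. 59. 12.]
60 3 [-6. 61.  1.] [ 3. 63.  7.]
```

>>> drive_tool(travel=[[0.16, -1.2, 1.5], [0.16, -1.2, 1.5], [0.16, -1.2, 1], [0.16, -1.2, 1], [0.16, -1.2, 0]], twist=[[0.129, 0.0205, 0], [0.129, 0.0205, 0], [0.129, 0.0205, 0], [0.129, 0.0205, 0], [0.129, 0.0205, 0]], gripper=[6.5, 6.5, 6.5, 6.5, 6.5])

```text
t: 8.55
eef_pos: [0.5133, 0.0364, 0.1984]
tcp_rot: [[-0.147, 0.989, 0.018], [0.981, 0.148, -0.123], [-0.124, 0.0, -0.992]]
force: [-0.3, -0.6, -1.2]
finger_gap: 0.0649
grip_force: 0.0
```

>>> drive_tool(travel=[[0.16, -1.2, 0], [0.16, -1.2, 0], [0.16, -1.2, 0], [0.16, -1.2, 0], [0.16, -1.2, 0]], twist=[[0.129, 0.0205, 0], [0.129, 0.0205, 0], [0.129, 0.0205, 0], [0.129, 0.0205, 0], [0.129, 0.0205, 0]], gripper=[6.5, 6.5, 6.5, 6.5, 6.5])

```text
t: 9.05
eef_pos: [0.5207, -0.0239, 0.197]
tcp_rot: [[-0.127, 0.989, -0.081], [0.854, 0.15, 0.498], [0.504, -0.006, -0.864]]
force: [-0.0, 0.7, -0.6]
finger_gap: 0.0647
grip_force: 0.0
```

>>> drive_tool(travel=[[0.16, -1.2, 0], [0.16, -1.2, -2], [0, 0, -2], [0, 0, 0], [0, 0, 0]], twist=[[0.129, 0.0205, 0], [0.129, 0.0205, 0], [0, 0, 0], [0, 0, 0], [0, 0, 0]], gripper=[6.5, 6.5, 6.5, 6.5, 6.5])

```text
t: 9.55
eef_pos: [0.5237, -0.0457, 0.1571]
tcp_rot: [[-0.103, 0.988, -0.117], [0.7, 0.155, 0.697], [0.706, -0.01, -0.708]]
force: [-0.1, -0.2, 0.2]
finger_gap: 0.0654
grip_force: 0.0
```

```bash
python3 - <<'E'
from p import *
st()
plan(REST-.005*U-.001*E+[0,0,.003],45,.05)
plan(REST-.005*U-.001*E+[0,0,.003],45,.0)
E
```

```text
t 9.55 p [ 0.5237 -0.0457  0.1571] F [-0.1 -0.2  0.2] gap 0.06540610992183492 grip 0.0 q [-0.02  0.63  0.65  1.57 -0.87  1.73  0.96]
t 9.55 travel cm [-0.41  4.05 -7.22] twist [ 0.003 -0.01  -0.   ] target [ 0.52  -0.005  0.085] rows 1.4
t 9.55 travel cm [ -0.95   7.54 -10.75] twist [ 0.003 -0.01  -0.   ] target [0.514 0.03  0.05 ] rows 2.2
```

>>> drive_tool(travel=[[-0.1, 1.35, -2.4], [-0.1, 1.35, -2.4], [-0.2, 1.35, -2.4], [0, 0, 0], [0, 0, 0]], twist=[[0, -0.005, 0], [0, -0.005, 0], [0, 0, 0], [0, 0, 0], [0, 0, 0]], gripper=[6.5, 6.5, 6.5, 6.5, 6.5])

```text
t: 10.05
eef_pos: [0.5206, -0.0049, 0.0873]
tcp_rot: [[-0.114, 0.988, -0.108], [0.7, 0.158, 0.696], [0.705, 0.004, -0.709]]
force: [0.3, -0.3, 0.9]
finger_gap: 0.0652
grip_force: 0.0
```

```bash
python3 - <<'E'
from p import *
st()
plan(REST-.005*U-.001*E+[0,0,.003],45,.0)
E
```

```text
t 10.05 p [ 0.5206 -0.0049  0.0873] F [ 0.3 -0.3  0.9] gap 0.06522643763905839 grip 0.0 q [-0.07  0.67  0.61  1.68 -0.93  1.59  1.03]
t 10.05 travel cm [-0.64  3.46 -3.77] twist [ 0.003  0.004 -0.003] target [0.514 0.03  0.05 ] rows 0.8
```

>>> drive_tool(travel=[[-0.2, 1.2, -1.25], [-0.2, 1.2, -1.25], [-0.2, 1.05, -1.25], [0, 0, 0], [0, 0, 0]], twist=[[0, 0, 0], [0, 0, 0], [0, 0, 0], [0, 0, 0], [0, 0, 0]], gripper=[6.5, 6.5, 6.5, 6.5, 6.5])

```text
t: 10.55
eef_pos: [0.5135, 0.029, 0.0474]
tcp_rot: [[-0.11, 0.988, -0.11], [0.7, 0.155, 0.697], [0.706, 0.0, -0.709]]
force: [0.7, 0.8, 0.9]
finger_gap: 0.0647
grip_force: 0.0
```

>>> drive_tool(travel=[[0, 0, 0], [0, 0, 0], [0, 0, 0], [0, 0, 0], [0, 0, 0]], twist=[[0, 0, 0], [0, 0, 0], [0, 0, 0], [0, 0, 0], [0, 0, 0]], gripper=[2.0, 2.0, 2.0, 2.0, 2.0], force=90)

```text
t: 11.05
eef_pos: [0.5158, 0.0279, 0.0485]
tcp_rot: [[-0.112, 0.988, -0.105], [0.701, 0.154, 0.696], [0.704, 0.005, -0.71]]
force: [4.5, -0.3, 1.6]
finger_gap: 0.0235
grip_force: 88.1
```

>>> drive_tool(travel=[[0, 0, 0], [0, 0, 1], [0, 0, 3], [0, 0, 4], [0, 0, 4]], twist=[[0, 0, 0], [0, 0, 0], [0, 0, 0], [0, 0, 0], [0, 0, 0]], gripper=[2.0, 2.0, 2.0, 2.0, 2.0])

```text
t: 11.55
eef_pos: [0.5133, 0.0283, 0.169]
tcp_rot: [[-0.109, 0.988, -0.109], [0.701, 0.154, 0.697], [0.705, -0.001, -0.709]]
force: [0.6, 0.3, -1.5]
finger_gap: 0.0241
grip_force: 88.4
```

```bash
python3 - <<'E'
from p import *
st()
plan([.495,-.16,.22],-45,0)
E
```

```text
t 11.55 p [0.5133 0.0283 0.169 ] F [ 0.6  0.3 -1.5] gap 0.024129951078306948 grip 88.35947871208191 q [-0.15  0.52  0.64  1.68 -0.89  1.64  0.88]
t 11.55 travel cm [ -1.62 -20.15   3.75] twist [-1.549e+00 -2.430e-01  1.000e-03] target [ 0.497 -0.173  0.207] rows 10.5
```

>>> drive_tool(travel=[[-0.13, -0.9, 1], [-0.13, -0.9, 1], [-0.13, -0.9, 1], [-0.13, -0.9, 1], [-0.13, -0.9, 1]], twist=[[-0.129, -0.0203, 0], [-0.129, -0.0203, 0], [-0.129, -0.0203, 0], [-0.129, -0.0203, 0], [-0.129, -0.0203, 0]], gripper=[2.0, 2.0, 2.0, 2.0, 2.0])

```text
t: 12.05
eef_pos: [0.5075, -0.0176, 0.2193]
tcp_rot: [[-0.153, 0.988, -0.016], [0.98, 0.154, 0.124], [0.125, 0.004, -0.992]]
force: [-0.9, -0.3, -1.7]
finger_gap: 0.024
grip_force: 88.2
```

>>> drive_tool(travel=[[-0.13, -0.9, 0], [-0.13, -0.9, 0], [-0.13, -0.9, 0], [-0.13, -0.9, 0], [-0.13, -0.9, 0]], twist=[[-0.129, -0.0203, 0], [-0.129, -0.0203, 0], [-0.129, -0.0203, 0], [-0.129, -0.0203, 0], [-0.129, -0.0203, 0]], gripper=[2.0, 2.0, 2.0, 2.0, 2.0])

```text
t: 12.55
eef_pos: [0.5011, -0.0617, 0.2188]
tcp_rot: [[-0.133, 0.988, 0.082], [0.854, 0.156, -0.496], [-0.503, 0.004, -0.864]]
force: [-0.5, 0.2, -2.8]
finger_gap: 0.0234
grip_force: 88.3
```

>>> drive_tool(travel=[[-0.13, -0.9, 0], [-0.13, -0.9, 0], [0, 0, 0], [0, 0, 0]], twist=[[-0.129, -0.0203, 0], [-0.129, -0.0203, 0], [0, 0, 0], [0, 0, 0]], gripper=[2.0, 2.0, 2.0, 2.0])

```text
t: 12.95
eef_pos: [0.498, -0.0793, 0.2175]
tcp_rot: [[-0.111, 0.988, 0.11], [0.701, 0.156, -0.696], [-0.704, -0.0, -0.71]]
force: [0.6, -0.3, -1.4]
finger_gap: 0.0241
grip_force: 88.4
```

```bash
cat > cup.py <<'E'
from p import *
H=np.array([.4948,-.2116])
def cup(n,lo=.066):
    """flange-top annulus by depth: robust plane, centre by ellipse-free circle fit of outer edge"""
    P=cloud(grab(n)).reshape(-1,3);r=np.linalg.norm(P[:,:2]-H,axis=1)
    P=P[(r<.045)&(P[:,2]>lo)&(P[:,2]<.10)]
    for k in range(6):
        A=np.c_[P[:,:2]-H,np.ones(len(P))];q=np.linalg.lstsq(A,P[:,2],rcond=None)[0];e=P[:,2]-A@q
        P=P[abs(e)<max(2*e.std(),.0012)]
    c,w,_=cv2.minAreaRect(P[:,:2].astype(np.float32)*1000)
    print(n,len(P),"centre",np.round(c,1),np.round(w,1),"z at c",round(1000*(q[2]+q[:2]@(np.array(c)/1000-H)),1),"slope deg x,y",np.degrees(q[:2]).round(2),"res mm",(e.std()*1000).round(2))
def drift():
    s=env.read_state();G=np.array(s["eef_pos"])-.019*np.array(s["tcp_rot"])[:,2]
    for n in("top","scene"):
        P=cloud(grab(n)).reshape(-1,3)-G;P=P[(np.linalg.norm(P[:,:2],axis=1)<.03)&(P[:,2]>-.085)&(P[:,2]<.07)]
        for lo in np.arange(-.085,.07,.012):
            q=P[(P[:,2]>=lo)&(P[:,2]<lo+.012)]*1000
            if len(q)>4: print(n,round(lo*1000),len(q),q.min(0).round(),q.max(0).round())
E
python3 - <<'E'
from cup import *
st()
for n in("top","scene"): cup(n);cup(n)
drift()
E
```

```text
t 12.95 p [ 0.498  -0.0793  0.2175] F [ 0.6 -0.3 -1.4] gap 0.024075740687655 grip 88.43626499176025 q [-1.04  0.22  0.7   1.92  0.65  1.29 -0.45]
top 418 centre [ 495.4 -210.9] [66.2 64.6] z at c 80.5 slope deg x,y [-0.99 -2.77] res mm 1.14
top 415 centre [ 495.1 -211. ] [65.9 64.6] z at c 80.4 slope deg x,y [-1.31 -3.05] res mm 1.23
scene 248 centre [ 491.7 -213.2] [65.5 66.8] z at c 78.7 slope deg x,y [ 0.58 -3.33] res mm 1.99
scene 249 centre [ 492. -213.] [65.6 67.9] z at c 78.2 slope deg x,y [-0.95 -2.52] res mm 1.99
top -13 11 [-24. -20.  -8.] [-5.  9. -1.]
top -1 60 [-26. -20.  -1.] [12. 21. 11.]
top 11 51 [-28. -10.  12.] [12. 27. 23.]
top 23 75 [-28.   2.  24.] [24. 20. 35.]
top 35 325 [-26. -20.  35.] [19. 26. 47.]
top 47 102 [-23. -19.  47.] [17. 28. 55.]
scene -73 10 [ -4. -13. -68.] [  7.  -1. -62.]
scene -61 21 [ -9. -14. -60.] [ 11.   3. -49.]
scene -49 26 [ -6. -19. -47.] [ 12.   3. -37.]
scene -37 27 [ -6. -17. -37.] [ 12.  -0. -25.]
scene -25 25 [-19. -18. -25.] [ 17.  -3. -13.]
scene -13 50 [-25. -23. -13.] [24.  6. -1.]
scene -1 94 [-29. -19.  -1.] [27. 20. 11.]
scene 11 70 [-19. -17.  11.] [24. 19. 23.]
scene 23 54 [-14. -18.  23.] [22. 26. 35.]
scene 35 165 [-25. -24.  35.] [19. 28. 47.]
scene 47 24 [-24. -19.  47.] [19. 28. 53.]
```

>>> drive_tool(travel=[[-0.2, -4.2, 0], [-0.2, -4.2, 0], [-0.2, -4.2, 0], [-0.2, -4.15, 0], [0, 0, 0]], twist=[[0, 0, 0], [0, 0, 0], [0, 0, 0], [0, 0, 0], [0, 0, 0]], gripper=[2.0, 2.0, 2.0, 2.0, 2.0])

```text
t: 13.75
eef_pos: [0.4869, -0.2539, 0.2183]
tcp_rot: [[-0.102, 0.989, 0.104], [0.701, 0.146, -0.698], [-0.706, 0.001, -0.708]]
force: [-0.2, -0.3, -1.8]
finger_gap: 0.024
grip_force: 88.7
```

>>> drive_tool(travel=[[0, 0, -2], [0, 0, -2], [0, 0, -2], [0, 0, 0], [0, 0, 0]], twist=[[0, 0, 0], [0, 0, 0], [0, 0, 0], [0, 0, 0], [0, 0, 0]], gripper=[2.0, 2.0, 2.0, 2.0, 2.0])

```text
t: 14.25
eef_pos: [0.4903, -0.2473, 0.1583]
tcp_rot: [[-0.11, 0.988, 0.11], [0.699, 0.156, -0.698], [-0.707, 0.0, -0.708]]
force: [0.0, -0.4, -1.3]
finger_gap: 0.0236
grip_force: 88.7
```

```bash
python3 - <<'E'
from cup import *
st();d=grab("scene");e=grab("top")
im=np.hstack([cv2.resize(d["frame"][190:300,170:280],(400,400)),cv2.resize(e["frame"][170:290,290:410],(400,400))]);save("g3.png",im)
plan([.488,-.2335,.168],-45,0);drift()
E
```

```text
t 14.25 p [ 0.4903 -0.2473  0.1583] F [ 0.  -0.4 -1.3] gap 0.023608915143282377 grip 88.72225642204285 q [-0.82  0.25  0.83  2.08  0.77  0.93 -0.34]
t 14.35 travel cm [-0.09  0.03 -0.42] twist [-0.002  0.002 -0.002] target [ 0.49  -0.247  0.155] rows 0.1
top -13 9 [-25. -21. -10.] [ 6. 11. -1.]
top -1 62 [-26. -21.  -1.] [25. 22. 11.]
top 11 46 [-27.  -8.  11.] [23. 26. 22.]
top 23 54 [-28.   3.  23.] [24. 20. 35.]
top 35 268 [-27. -21.  35.] [21. 27. 47.]
top 47 85 [-22. -18.  47.] [19. 29. 54.]
scene -73 10 [ -8. -12. -72.] [  5.  -1. -62.]
scene -61 15 [ -0. -15. -59.] [ 10.   1. -50.]
scene -49 29 [ -5. -17. -49.] [ 12.   5. -37.]
scene -37 23 [ -7. -15. -36.] [ 10.   2. -27.]
scene -25 18 [-14. -18. -25.] [ 17.  -2. -14.]
scene -13 48 [-25. -22. -13.] [24. 12. -1.]
scene -1 87 [-26. -18.  -1.] [25. 18. 11.]
scene 11 64 [-19. -17.  11.] [23. 19. 23.]
scene 23 58 [-25. -16.  23.] [25. 24. 35.]
scene 35 178 [-25. -22.  35.] [19. 27. 47.]
scene 47 24 [-22. -21.  47.] [17. 29. 52.]
```

View pics/g3.png

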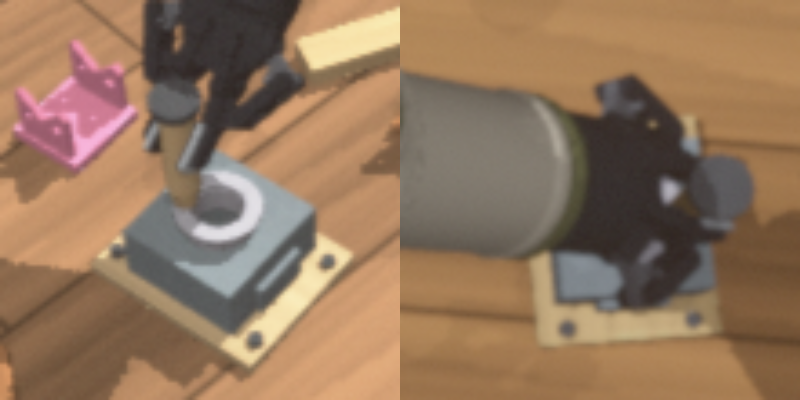

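The left crop shows the drift upright, nose down, just above the flange's −y side near (185,205). I'll lower it until it touches.

>>> drive_tool(travel=[[0, 0, -1], [0, 0, -0.4], [0, 0, -0.2], [0, 0, -0.2], [0, 0, 0]], twist=[[0, 0, 0], [0, 0, 0], [0, 0, 0], [0, 0, 0], [0, 0, 0]], gripper=[2.0, 2.0, 2.0, 2.0, 2.0])

```text
t: 14.95
eef_pos: [0.4902, -0.2469, 0.1395]
tcp_rot: [[-0.111, 0.988, 0.111], [0.699, 0.157, -0.698], [-0.706, 0.0, -0.708]]
force: [0.4, -0.2, -1.9]
finger_gap: 0.0238
grip_force: 88.7
```

>>> drive_tool(travel=[[0, 0, -0.2], [0, 0, 0]], twist=[[0, 0, 0], [0, 0, 0]], gripper=[2.0, 2.0])

```text
t: 15.15
eef_pos: [0.4904, -0.2468, 0.1376]
tcp_rot: [[-0.111, 0.988, 0.111], [0.699, 0.157, -0.697], [-0.706, 0.001, -0.708]]
force: [1.2, -0.3, -0.6]
finger_gap: 0.0241
grip_force: 88.7
```

>>> drive_tool(travel=[[0, 0, -0.2], [0, 0, 0]], twist=[[0, 0, 0], [0, 0, 0]], gripper=[2.0, 2.0])

```text
t: 15.35
eef_pos: [0.4905, -0.2471, 0.1361]
tcp_rot: [[-0.11, 0.988, 0.111], [0.699, 0.156, -0.698], [-0.707, 0.001, -0.707]]
force: [-1.4, -0.2, 3.8]
finger_gap: 0.0238
grip_force: 89.2
```

>>> drive_tool(travel=[[0, 0, -0.2], [0, 0, -0.2], [0, 0, 0]], twist=[[0, 0, 0], [0, 0, 0], [0, 0, 0]], gripper=[2.0, 2.0, 2.0])

```text
t: 15.65
eef_pos: [0.4906, -0.2475, 0.1323]
tcp_rot: [[-0.11, 0.988, 0.111], [0.699, 0.156, -0.698], [-0.707, 0.001, -0.707]]
force: [-1.6, -0.1, 4.6]
finger_gap: 0.0239
grip_force: 89.3
```

>>> drive_tool(travel=[[0, 0, -0.2], [0, 0, 0]], twist=[[0, 0, 0], [0, 0, 0]], gripper=[2.0, 2.0])

```text
t: 15.85
eef_pos: [0.4906, -0.2475, 0.1303]
tcp_rot: [[-0.11, 0.988, 0.111], [0.699, 0.156, -0.698], [-0.707, 0.001, -0.707]]
force: [-1.2, 0.2, 5.3]
finger_gap: 0.0238
grip_force: 89.4
```

```bash
python3 - <<'E'
from cup import *
st();cup("scene");cup("scene")
E
```

```text
t 15.85 p [ 0.4906 -0.2475  0.1303] F [-1.2  0.2  5.3] gap 0.02379851365662651 grip 89.42441582679749 q [-0.8   0.31  0.82  2.1   0.76  0.86 -0.38]
scene 180 centre [ 500.3 -213.3] [52.3 70. ] z at c 74.5 slope deg x,y [-1.47  6.67] res mm 2.3
scene 182 centre [ 498.2 -216. ] [60.  72.9] z at c 74.5 slope deg x,y [-2.46  7.58] res mm 2.08
```

>>> drive_tool(travel=[[0, 0, 1], [0, 0, 1.2], [0.5, 2.6, 0], [0.5, 2.6, 0], [0, 0, 0]], twist=[[0, 0, 0], [0, 0, 0], [0, 0, 0], [0, 0, 0], [0, 0, 0]], gripper=[2.0, 2.0, 2.0, 2.0, 2.0])

```text
t: 16.45
eef_pos: [0.5027, -0.1905, 0.1522]
tcp_rot: [[-0.114, 0.987, 0.117], [0.7, 0.163, -0.695], [-0.705, 0.003, -0.709]]
force: [0.9, 0.5, -1.4]
finger_gap: 0.0236
grip_force: 88.9
```

```bash
python3 - <<'E'
from cup import *
st();cup("scene");cup("scene");cup("top")
E
```

```text
t 16.45 p [ 0.5027 -0.1905  0.1522] F [ 0.9  0.5 -1.4] gap 0.02364876531311965 grip 88.87637257575989 q [-0.88  0.29  0.78  2.04  0.72  0.99 -0.4 ]
scene 248 centre [ 492.4 -213.8] [66.1 64.4] z at c 75.2 slope deg x,y [-2.32  7.38] res mm 2.0
scene 264 centre [ 492.7 -212.6] [63.1 69.5] z at c 75.4 slope deg x,y [-1.98  6.45] res mm 2.13
top 215 centre [ 486.5 -222. ] [38.3 65.2] z at c 76.5 slope deg x,y [-1.28  7.42] res mm 1.18
```

>>> drive_tool(travel=[[-1.2, -0.3, 0], [0, 0, -1.2], [0, 0, 0]], twist=[[0, 0, 0], [0, 0, 0], [0, 0, 0]], gripper=[2.0, 2.0, 2.0])

```text
t: 16.9
eef_pos: [0.4873, -0.1983, 0.1384]
tcp_rot: [[-0.111, 0.988, 0.109], [0.7, 0.156, -0.697], [-0.706, -0.001, -0.708]]
force: [-0.9, 0.7, -1.9]
finger_gap: 0.0237
grip_force: 88.9
```

>>> drive_tool(travel=[[0, 0, -0.2], [0, 0, -0.2], [0, 0, 0]], twist=[[0, 0, 0], [0, 0, 0], [0, 0, 0]], gripper=[2.0, 2.0, 2.0])

```text
t: 17.2
eef_pos: [0.4887, -0.1981, 0.1359]
tcp_rot: [[-0.11, 0.988, 0.111], [0.699, 0.156, -0.698], [-0.707, 0.001, -0.707]]
force: [-0.3, 0.5, 0.8]
finger_gap: 0.0241
grip_force: 88.8
```

>>> drive_tool(travel=[[0, 0, -0.2], [0, 0, 0]], twist=[[0, 0, 0], [0, 0, 0]], gripper=[2.0, 2.0])

```text
t: 17.4
eef_pos: [0.4886, -0.1981, 0.134]
tcp_rot: [[-0.11, 0.988, 0.111], [0.699, 0.157, -0.698], [-0.707, 0.001, -0.708]]
force: [-1.1, 0.1, 3.7]
finger_gap: 0.024
grip_force: 89.0
```

>>> drive_tool(travel=[[0, 0.4, -0.2], [0, 0, -0.2], [0, 0, 0]], twist=[[0, 0, 0], [0, 0, 0], [0, 0, 0]], gripper=[2.0, 2.0, 2.0])

```text
t: 17.7
eef_pos: [0.4885, -0.1946, 0.1302]
tcp_rot: [[-0.11, 0.988, 0.111], [0.698, 0.156, -0.699], [-0.707, 0.001, -0.707]]
force: [0.2, -3.0, 3.5]
finger_gap: 0.0238
grip_force: 89.3
```

>>> drive_tool(travel=[[0, 0, 1], [0, 0, 1], [0.1, -2.5, 0], [0.1, -2.5, 0], [0, 0, 0]], twist=[[0, 0, 0], [0, 0, 0], [0, 0, 0], [0, 0, 0], [0, 0, 0]], gripper=[2.0, 2.0, 2.0, 2.0, 2.0])

```text
t: 18.2
eef_pos: [0.4891, -0.2469, 0.1507]
tcp_rot: [[-0.107, 0.988, 0.108], [0.7, 0.152, -0.698], [-0.706, 0.001, -0.708]]
force: [-1.1, -0.6, -1.2]
finger_gap: 0.0234
grip_force: 88.6
```

```bash
python3 - <<'E'
from cup import *
st();cup("scene");cup("scene");cup("top")
E
```

```text
t 18.2 p [ 0.4891 -0.2469  0.1507] F [-1.1 -0.6 -1.2] gap 0.023408469930675038 grip 88.61804008483887 q [-0.81  0.27  0.83  2.08  0.77  0.91 -0.35]
scene 217 centre [ 492.9 -213.6] [66.8 67.1] z at c 72.8 slope deg x,y [-0.49  0.61] res mm 2.31
scene 214 centre [ 493.3 -212.7] [63.9 69.7] z at c 72.7 slope deg x,y [-0.1  -1.28] res mm 2.11
top 39 centre [ 488.7 -224.8] [12.5 59. ] z at c 74.4 slope deg x,y [0.62 1.12] res mm 0.87
```

>>> drive_tool(travel=[[0, 0, -1], [0, 0, -0.8], [0, 0, -0.3], [0, 0, -0.2], [0, 0, 0]], twist=[[0, 0, 0], [0, 0, 0], [0, 0, 0], [0, 0, 0], [0, 0, 0]], gripper=[2.0, 2.0, 2.0, 2.0, 2.0])

```text
t: 18.85
eef_pos: [0.4908, -0.2435, 0.1267]
tcp_rot: [[-0.112, 0.987, 0.112], [0.698, 0.158, -0.698], [-0.707, 0.0, -0.707]]
force: [-0.7, 3.7, 4.7]
finger_gap: 0.024
grip_force: 89.3
```

>>> drive_tool(travel=[[0, 0, -0.2], [0, 0, 0]], twist=[[0, 0, 0], [0, 0, 0]], gripper=[2.0, 2.0])

```text
t: 19.05
eef_pos: [0.4909, -0.2437, 0.1251]
tcp_rot: [[-0.111, 0.988, 0.111], [0.698, 0.157, -0.698], [-0.707, 0.0, -0.707]]
force: [-3.6, 3.8, 10.3]
finger_gap: 0.0239
grip_force: 89.8
```

>>> drive_tool(travel=[[0, 0, -0.2], [0, 0, 0]], twist=[[0, 0, 0], [0, 0, 0]], gripper=[2.0, 2.0])

```text
t: 19.25
eef_pos: [0.4913, -0.2443, 0.1244]
tcp_rot: [[-0.11, 0.988, 0.111], [0.697, 0.157, -0.7], [-0.709, 0.0, -0.706]]
force: [-7.9, 8.3, 25.2]
finger_gap: 0.0236
grip_force: 91.5
```

>>> drive_tool(travel=[[0, 0, 1], [0, 0, 1.5], [-0.1, 2.5, 0], [-0.1, 2.5, 0], [0, 0, 0]], twist=[[0, 0, 0], [0, 0, 0], [0, 0, 0], [0, 0, 0], [0, 0, 0]], gripper=[2.0, 2.0, 2.0, 2.0, 2.0])

```text
t: 19.75
eef_pos: [0.4895, -0.19, 0.1471]
tcp_rot: [[-0.115, 0.987, 0.115], [0.699, 0.162, -0.696], [-0.705, 0.0, -0.709]]
force: [0.6, 0.2, -2.4]
finger_gap: 0.0239
grip_force: 89.7
```

```bash
python3 - <<'E'
from cup import *
st();cup("scene",.064);cup("scene",.0655);cup("top")
E
```

```text
t 19.75 p [ 0.4895 -0.19    0.1471] F [ 0.6  0.2 -2.4] gap 0.0239307652792165 grip 89.66730952262878 q [-0.9   0.27  0.79  2.08  0.73  0.98 -0.42]
scene 271 centre [ 495.7 -219. ] [75.2 80.8] z at c 68.7 slope deg x,y [-0.37  5.97] res mm 1.98
scene 230 centre [ 494.3 -213.1] [72.6 68.1] z at c 70.2 slope deg x,y [-0.67  4.32] res mm 1.86
top 224 centre [ 487.8 -229.2] [45.6 74. ] z at c 69.9 slope deg x,y [0.27 5.97] res mm 1.31
```

>>> drive_tool(travel=[[0.1, -0.2, -1], [0.1, -0.1, -0.6], [0, 0, -0.2], [0, 0, -0.2], [0, 0, 0]], twist=[[0, 0, 0], [0, 0, 0], [0, 0, 0], [0, 0, 0], [0, 0, 0]], gripper=[2.0, 2.0, 2.0, 2.0, 2.0])

```text
t: 20.4
eef_pos: [0.4899, -0.1978, 0.1277]
tcp_rot: [[-0.11, 0.988, 0.109], [0.699, 0.155, -0.699], [-0.707, -0.0, -0.707]]
force: [-2.9, -0.5, 2.2]
finger_gap: 0.0239
grip_force: 89.9
```

>>> drive_tool(travel=[[0, 0, -0.2], [0, 0, 0]], twist=[[0, 0, 0], [0, 0, 0]], gripper=[2.0, 2.0])

```text
t: 20.6
eef_pos: [0.4899, -0.1978, 0.1259]
tcp_rot: [[-0.11, 0.988, 0.11], [0.699, 0.155, -0.698], [-0.707, -0.0, -0.707]]
force: [-2.5, -1.6, 4.0]
finger_gap: 0.024
grip_force: 90.1
```

>>> drive_tool(travel=[[0, 0, -0.15], [0, 0, 0]], twist=[[0, 0, 0], [0, 0, 0]], gripper=[2.0, 2.0])

```text
t: 20.8
eef_pos: [0.49, -0.1979, 0.1247]
tcp_rot: [[-0.11, 0.988, 0.11], [0.698, 0.155, -0.699], [-0.707, 0.0, -0.707]]
force: [-3.1, -1.1, 8.2]
finger_gap: 0.0238
grip_force: 90.1
```

>>> drive_tool(travel=[[0, 0, -0.15], [0, 0, 0]], twist=[[0, 0, 0], [0, 0, 0]], gripper=[2.0, 2.0])

```text
t: 21.0
eef_pos: [0.4903, -0.1982, 0.124]
tcp_rot: [[-0.109, 0.988, 0.11], [0.698, 0.155, -0.699], [-0.708, 0.0, -0.706]]
force: [-5.8, 1.1, 16.5]
finger_gap: 0.024
grip_force: 91.2
```

>>> drive_tool(travel=[[0, 0, -0.1], [0, 0, 0]], twist=[[0, 0, 0], [0, 0, 0]], gripper=[2.0, 2.0])

```text
t: 21.2
eef_pos: [0.4905, -0.1985, 0.1238]
tcp_rot: [[-0.109, 0.988, 0.11], [0.697, 0.154, -0.7], [-0.709, 0.0, -0.706]]
force: [-8.2, 3.6, 25.4]
finger_gap: 0.0238
grip_force: 91.9
```

```bash
python3 - <<'E'
from cup import *
st();cup("scene",.064);cup("scene",.0655)
E
```

```text
t 21.2 p [ 0.4905 -0.1985  0.1238] F [-8.2  3.6 25.4] gap 0.023759555778851197 grip 91.90388202667236 q [-0.87  0.33  0.79  2.09  0.73  0.92 -0.44]
scene 238 centre [ 494.6 -209.8] [79.1 82.5] z at c 67.1 slope deg x,y [-0.07 -0.24] res mm 1.91
scene 184 centre [ 493.9 -212.2] [71.4 72.2] z at c 68.0 slope deg x,y [-0.68  0.37] res mm 1.55
```

>>> drive_tool(travel=[[0, 0, 1], [0, 0, 0.5], [0, -2.4, 0], [0, -2.4, 0], [0, 0, 0]], twist=[[0, 0, 0], [0, 0, 0], [0, 0, 0], [0, 0, 0], [0, 0, 0]], gripper=[2.0, 2.0, 2.0, 2.0, 2.0])

```text
t: 21.8
eef_pos: [0.4889, -0.2478, 0.1369]
tcp_rot: [[-0.107, 0.988, 0.108], [0.7, 0.152, -0.698], [-0.706, 0.001, -0.708]]
force: [0.4, -0.2, -1.9]
finger_gap: 0.0238
grip_force: 89.4
```

>>> drive_tool(travel=[[0, 0, -0.8], [0, 0, -0.4], [0, 0, -0.2], [0, 0, 0]], twist=[[0, 0, 0], [0, 0, 0], [0, 0, 0], [0, 0, 0]], gripper=[2.0, 2.0, 2.0, 2.0])

```text
t: 22.2
eef_pos: [0.4912, -0.2447, 0.1239]
tcp_rot: [[-0.111, 0.988, 0.111], [0.697, 0.157, -0.699], [-0.708, -0.0, -0.706]]
force: [-7.6, 6.6, 20.9]
finger_gap: 0.0237
grip_force: 91.9
```

>>> drive_tool(travel=[[0, 0, -0.1], [0, 0, 0]], twist=[[0, 0, 0], [0, 0, 0]], gripper=[2.0, 2.0])

```text
t: 22.4
eef_pos: [0.4913, -0.2451, 0.1237]
tcp_rot: [[-0.11, 0.988, 0.111], [0.697, 0.157, -0.7], [-0.709, 0.0, -0.705]]
force: [-11.4, 8.0, 29.8]
finger_gap: 0.0238
grip_force: 92.4
```

>>> drive_tool(travel=[[0, 0, 2], [0, 0, 4], [0, 2, 3], [0.2, 4, 0], [0.2, 4, 0]], twist=[[0, 0, 0], [0, 0, 0], [0, 0, 0], [0, 0, 0], [0, 0, 0]], gripper=[2.0, 2.0, 2.0, 2.0, 2.0])

```text
t: 22.9
eef_pos: [0.4946, -0.1428, 0.212]
tcp_rot: [[-0.109, 0.988, 0.113], [0.701, 0.157, -0.696], [-0.705, 0.003, -0.709]]
force: [1.0, 0.1, -2.0]
finger_gap: 0.0237
grip_force: 89.7
```

>>> drive_tool(travel=[[0.2, 4, 0], [0.2, 3, 0], [0, 0, 0]], twist=[[0, 0, 0], [0, 0, 0], [0, 0, 0]], gripper=[2.0, 2.0, 2.0])

```text
t: 23.2
eef_pos: [0.4998, -0.0682, 0.2106]
tcp_rot: [[-0.118, 0.986, 0.118], [0.699, 0.167, -0.696], [-0.706, 0.0, -0.708]]
force: [0.1, -0.4, -2.4]
finger_gap: 0.0239
grip_force: 89.6
```

```bash
python3 - <<'E'
from cup import *
st()
for n in("scene","top"):
    for k in range(2):
        d=grab(n);P=cloud(d).reshape(-1,3);r=np.linalg.norm(P[:,:2]-H,axis=1)
        for nm,m in(("ring",(r>.022)&(r<.032)),("face",(r>.040)&(r<.05))):
            Q=P[m&(P[:,2]>.055)&(P[:,2]<.085)];A=np.c_[Q[:,:2]-H,np.ones(len(Q))]
            q=np.linalg.lstsq(A,Q[:,2],rcond=None)[0]
            print(n,nm,len(Q),(q[2]*1000).round(2),np.degrees(q[:2]).round(2))
plan(REST+[0,0,.09],45,0)
E
```

```text
t 23.2 p [ 0.4998 -0.0682  0.2106] F [ 0.1 -0.4 -2.4] gap 0.023853977721238435 grip 89.6416425704956 q [-1.06  0.24  0.7   1.92  0.64  1.28 -0.46]
scene ring 191 65.98 [-0.12  0.02]
scene face 299 61.63 [-0.2   0.22]
scene ring 196 66.12 [ 0.07 -0.12]
scene face 315 61.73 [-0.   -0.25]
top ring 330 68.6 [0.26 0.17]
top face 532 63.31 [-0.02 -0.13]
top ring 332 68.86 [0.75 0.62]
top face 533 63.3 [-0.04 -0.06]
t 23.4 travel cm [ 1.65 11.03 -7.48] twist [ 1.551e+00  2.440e-01 -1.000e-03] target [0.514 0.035 0.137] rows 10.5
```

The flange is seated: its top sits about 5 mm above the face (nominal 6) with lean under 1°. Now I'll lay the drift back in the rest.

>>> drive_tool(travel=[[0.13, 0.9, 0], [0.13, 0.9, 0], [0.13, 0.9, 0], [0.13, 0.9, 0], [0.13, 0.9, 0]], twist=[[0.129, 0.0203, 0], [0.129, 0.0203, 0], [0.129, 0.0203, 0], [0.129, 0.0203, 0], [0.129, 0.0203, 0]], gripper=[2.0, 2.0, 2.0, 2.0, 2.0])

```text
t: 23.9
eef_pos: [0.505, -0.0306, 0.2125]
tcp_rot: [[-0.153, 0.988, 0.023], [0.98, 0.155, -0.123], [-0.125, 0.004, -0.992]]
force: [-1.0, -0.8, -3.1]
finger_gap: 0.0238
grip_force: 89.6
```

>>> drive_tool(travel=[[0.13, 0.9, 0], [0.13, 0.9, 0], [0.13, 0.9, 0], [0.13, 0.9, 0], [0.13, 0.9, 0]], twist=[[0.129, 0.0203, 0], [0.129, 0.0203, 0], [0.129, 0.0203, 0], [0.129, 0.0203, 0], [0.129, 0.0203, 0]], gripper=[2.0, 2.0, 2.0, 2.0, 2.0])

```text
t: 24.4
eef_pos: [0.5117, 0.0137, 0.2124]
tcp_rot: [[-0.134, 0.988, -0.073], [0.854, 0.153, 0.497], [0.502, 0.004, -0.865]]
force: [-0.1, 0.7, -1.5]
finger_gap: 0.0237
grip_force: 89.6
```

>>> drive_tool(travel=[[0.13, 0.9, 0], [0.13, 0.9, 0], [0, 0, -3], [0, 0, -2], [0, 0, 0]], twist=[[0.129, 0.0203, 0], [0.129, 0.0203, 0], [0, 0, 0], [0, 0, 0], [0, 0, 0]], gripper=[2.0, 2.0, 2.0, 2.0, 2.0])

```text
t: 24.9
eef_pos: [0.5123, 0.0329, 0.1589]
tcp_rot: [[-0.106, 0.988, -0.112], [0.701, 0.154, 0.697], [0.706, -0.004, -0.709]]
force: [0.6, 0.4, -1.8]
finger_gap: 0.0235
grip_force: 89.6
```

```bash
python3 - <<'E'
from p import *
st()
plan(REST-.005*U-.002*E+[0,0,.006],45,0)
exec(open("foot.py").read())
E
```

```text
t 24.9 p [0.5123 0.0329 0.1589] F [ 0.6  0.4 -1.8] gap 0.023524211824111546 grip 89.55363750457764 q [-0.19  0.54  0.68  1.7  -0.91  1.64  0.9 ]
t 24.9 travel cm [  0.09  -0.34 -10.63] twist [ 0.003 -0.004  0.001] target [0.513 0.03  0.053] rows 2.1
top -39 5 [-24. -38.  21.] [-22. -34.  30.]
top -33 20 [-25. -32.   6.] [ 16. -27.  23.]
top -27 29 [-24. -27.   3.] [ 17. -21.  29.]
top -21 6 [-24. -21.  10.] [ 16. -20.  28.]
scene -51 35 [-16. -49. -16.] [ 20. -45.  27.]
scene -45 37 [-14. -45. -21.] [ 22. -39.  26.]
scene -39 4 [ 11. -38.   5.] [ 23. -35.  24.]
scene -33 3 [  8. -31.  -1.] [ 23. -27.  16.]
scene -27 5 [ 11. -27.   0.] [ 23. -22.  28.]
```

>>> drive_tool(travel=[[0, -0.2, -3], [0, -0.1, -3], [0, 0, -2.5], [0, 0, -1], [0, 0, 0]], twist=[[0, 0, 0], [0, 0, 0], [0, 0, 0], [0, 0, 0], [0, 0, 0]], gripper=[2.0, 2.0, 2.0, 2.0, 2.0])

```text
t: 25.5
eef_pos: [0.514, 0.0306, 0.0669]
tcp_rot: [[-0.111, 0.988, -0.109], [0.7, 0.156, 0.697], [0.705, 0.001, -0.709]]
force: [0.0, -1.2, -1.5]
finger_gap: 0.0238
grip_force: 89.6
```

>>> drive_tool(travel=[[0, 0, -0.3], [0, 0, -0.2], [0, 0, 0]], twist=[[0, 0, 0], [0, 0, 0], [0, 0, 0]], gripper=[2.0, 2.0, 2.0])

```text
t: 25.8
eef_pos: [0.5144, 0.03, 0.0625]
tcp_rot: [[-0.112, 0.988, -0.107], [0.7, 0.155, 0.697], [0.705, 0.003, -0.709]]
force: [-0.2, 0.3, -1.7]
finger_gap: 0.0242
grip_force: 89.6
```

>>> drive_tool(travel=[[0, 0, -0.2], [0, 0, 0]], twist=[[0, 0, 0], [0, 0, 0]], gripper=[2.0, 2.0])

```text
t: 26.0
eef_pos: [0.514, 0.0301, 0.0598]
tcp_rot: [[-0.111, 0.988, -0.108], [0.7, 0.155, 0.697], [0.705, 0.001, -0.709]]
force: [0.1, -0.3, -1.8]
finger_gap: 0.0239
grip_force: 89.6
```

>>> drive_tool(travel=[[0, 0, -0.4], [0, 0, -0.2], [0, 0, -0.2], [0, 0, 0]], twist=[[0, 0, 0], [0, 0, 0], [0, 0, 0], [0, 0, 0]], gripper=[2.0, 2.0, 2.0, 2.0])

```text
t: 26.4
eef_pos: [0.5137, 0.0302, 0.0513]
tcp_rot: [[-0.11, 0.988, -0.109], [0.7, 0.155, 0.697], [0.705, 0.0, -0.709]]
force: [0.4, 0.1, -1.9]
finger_gap: 0.0243
grip_force: 89.6
```

>>> drive_tool(travel=[[0, 0, -0.15], [0, 0, 0]], twist=[[0, 0, 0], [0, 0, 0]], gripper=[2.0, 2.0])

```text
t: 26.6
eef_pos: [0.514, 0.0301, 0.0501]
tcp_rot: [[-0.111, 0.988, -0.108], [0.7, 0.155, 0.697], [0.705, 0.001, -0.709]]
force: [0.9, -0.5, -1.7]
finger_gap: 0.0238
grip_force: 89.6
```

>>> drive_tool(travel=[[0, 0, -0.15], [0, 0, 0]], twist=[[0, 0, 0], [0, 0, 0]], gripper=[2.0, 2.0])

```text
t: 26.8
eef_pos: [0.5146, 0.0302, 0.0493]
tcp_rot: [[-0.112, 0.988, -0.107], [0.7, 0.155, 0.697], [0.706, 0.003, -0.709]]
force: [1.6, -0.3, 3.9]
finger_gap: 0.0241
grip_force: 90.3
```

>>> drive_tool(travel=[[0, 0, -0.1], [0, 0, 0]], twist=[[0, 0, 0], [0, 0, 0]], gripper=[2.0, 2.0])

```text
t: 27.0
eef_pos: [0.515, 0.0303, 0.0488]
tcp_rot: [[-0.112, 0.988, -0.107], [0.699, 0.155, 0.698], [0.706, 0.004, -0.708]]
force: [3.4, 1.1, 6.4]
finger_gap: 0.0241
grip_force: 90.5
```

Contact is confirmed, so I'll release and back off along the tool.

>>> drive_tool(travel=[[0, 0, 0], [0, 0, 0], [0, 0, 0], [0, 0, 0], [0, 0, 0]], twist=[[0, 0, 0], [0, 0, 0], [0, 0, 0], [0, 0, 0], [0, 0, 0]], gripper=[3.2, 4.5, 6.5, 6.5, 6.5])

```text
t: 27.5
eef_pos: [0.5138, 0.0302, 0.0475]
tcp_rot: [[-0.11, 0.988, -0.109], [0.7, 0.155, 0.697], [0.705, 0.001, -0.709]]
force: [1.0, 0.4, -0.5]
finger_gap: 0.0651
grip_force: 0.0
```

>>> drive_tool(travel=[[0.2, -1.2, 1.4], [0.2, -1.8, 2], [0.2, -2, 3], [0.2, -2, 5], [0, 0, 5]], twist=[[0, 0, 0], [0, 0, 0], [0, 0, 0], [0, 0, 0], [0, 0, 0]], gripper=[6.5, 6.5, 6.5, 6.5, 6.5])

```text
t: 28.0
eef_pos: [0.5211, -0.0424, 0.2098]
tcp_rot: [[-0.106, 0.989, -0.106], [0.703, 0.15, 0.695], [0.704, -0.001, -0.711]]
force: [2.2, 0.8, 1.3]
finger_gap: 0.0652
grip_force: 0.0
```

>>> drive_tool(travel=[[0, 0, 5], [0, 0, 2], [0, 0, 0], [0, 0, 0]], twist=[[0, 0, 0], [0, 0, 0], [0, 0, 0], [0, 0, 0]], gripper=[6.5, 6.5, 6.5, 6.5])

```text
t: 28.4
eef_pos: [0.5216, -0.0391, 0.2782]
tcp_rot: [[-0.11, 0.988, -0.108], [0.701, 0.154, 0.697], [0.705, 0.001, -0.709]]
force: [-0.2, 0.1, -0.5]
finger_gap: 0.0647
grip_force: 0.0
```

```bash
python3 - <<'E'
from p import *
st()
d=grab("scene");save("end.png",cv2.resize(d["frame"][130:310,180:420],(800,600)))
P=cloud(d).reshape(-1,3)-REST
b=np.c_[P@E,P@U,P[:,2]]*1000
b=b[(abs(b[:,0])<25)&(abs(b[:,1])<75)&(b[:,2]>-2)&(b[:,2]<25)]
for lo in range(-66,70,12):
    q=b[(b[:,1]>=lo)&(b[:,1]<lo+12)]
    if len(q)>2: print(lo,len(q),q.min(0).round(),q.max(0).round())
E
```

```text
t 28.4 p [ 0.5216 -0.0391  0.2782] F [-0.2  0.1 -0.5] gap 0.06469224291059478 grip 0.0 q [-0.08  0.5   0.73  1.46 -0.86  1.89  0.82]
-54 64 [-20. -53.  -2.] [ 16. -43.  23.]
-42 33 [-23. -42.  -2.] [ 22. -30.  14.]
-30 29 [-12. -29.   0.] [ 11. -18.  14.]
-18 24 [-14. -17.  -1.] [12. -7. 16.]
-6 29 [-10.  -6.  -1.] [10.  6. 14.]
6 28 [-11.   6.  -1.] [11. 18. 16.]
18 37 [-22.  18.  -1.] [25. 30. 14.]
30 35 [-25.  30.  -2.] [20. 40. 17.]
42 18 [-8. 43.  1.] [10. 54. 14.]
54 12 [-10.  54.   0.] [ 6. 64. 13.]
```

View pics/end.png

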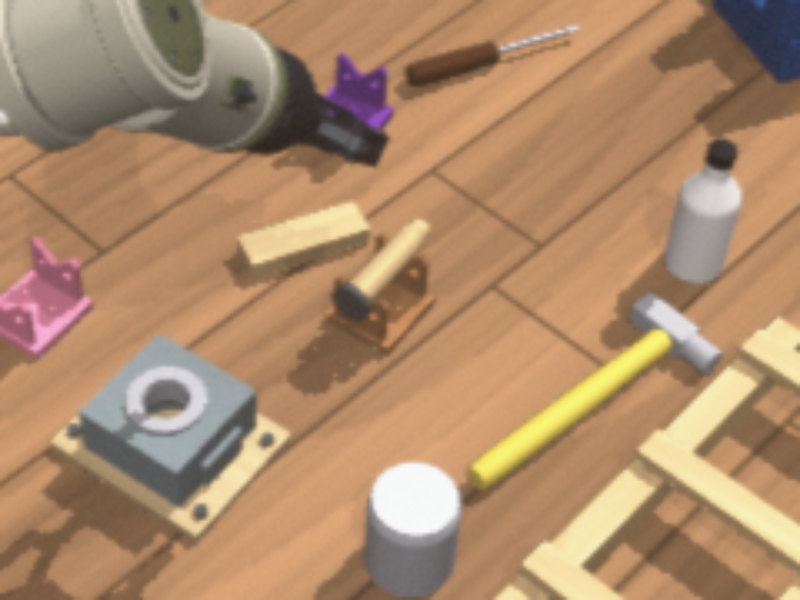

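The drift lies level in both notches at about (385,270), with its middle about 1 mm from the rest's middle. The cup sits flush at (165,400), and the hammer, glue and tin in view are where they were.

```bash
python3 -c "
from rig import env
print(env.hand_in())"
```

```text
the job is handed in; nothing more can be done
None
```

The job is handed in: by my camera measurements the cup is seated flat on the housing and the drift lies released in both notches of the rest; the hand-in gave no verdict.

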